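# Tip two drained tube racks flat

## Task

Two white tube racks, a large and a small one, were left standing on their long sides to drain. With a fingertip, push each one over so that it lies flat on the bench right beside where it stood, with its tube holes facing up: push on the face that has the holes. Do not grip or lift the racks, and leave everything else on the bench where it is.

Things in the scene. Friction and masses are not known exactly. Their poses are not given: they have to be found in the camera images.
- large_rack: large tube rack, loose white block 150 long, 90 wide, 50 thick (mm), 300 g. Starts standing on a long side, 90 tall, any yaw; pushed near its top it tips before it slides, and topples past 29 degrees. 15 blind holes, 18 mm wide, in one broad face, the other plain. Origin: block centre. x: out of the holed face (25 mm off), level at start, up when done. y: length. z: width, up at start.
- small_rack: small tube rack, loose white block 120 long, 78 wide, 42 thick (mm), 200 g. Starts standing on a long side, 78 tall, any yaw; pushed near its top it tips before it slides, and topples past 28 degrees. 15 blind holes, 12.5 mm wide, in one broad face, the other plain. Origin: block centre. x: out of the holed face (21 mm off), level at start, up when done. y: length. z: width, up at start.
- beaker: glass beaker, open at the top, 56 mm across, 75 mm high; origin at the centre of its underside, z up; a bystander, to be left alone
- dropper: small brown dropper bottle, 36 mm across, 75 mm high; origin at the centre of its underside, z up; a bystander, to be left alone
- media: clear glass bottle with a cap, 86 mm across, 150 mm high; origin at the centre of its underside, z up; a bystander, to be left alone
- flask: conical glass flask, 80 mm across at the foot, 122 mm high; origin at the centre of its underside, z up; a bystander, to be left alone
- carton: cardboard carton, 110 x 80 x 60 mm high; origin at the centre of its underside, z up; a bystander, to be left alone
- jar: squat glass jar with a lid, 68 mm across, 85 mm high; origin at the centre of its underside, z up; a bystander, to be left alone
- tray: open divided tray lying flat, 150 x 100 x 50 mm high, not one of the racks; origin at the centre of its underside, z up; a bystander, to be left alone

How it is judged (in metres and radians):
At the end, for the whole second after the job is handed in: Both racks lie flat on the bench with the holes facing up (x axis within 0.1 rad of vertical, centre no more than 6 mm above its lying height), at rest, the centre of each within 150 mm of where it was at the start (angle between each of large_rack, small_rack's own x axis and vertical below 0.1 rad and height (world z) of large_rack below 0.031 m and distance of each of large_rack, small_rack from where it was at the start of the episode below 0.15 m and linear speed of each of large_rack, small_rack below 0.02 m/s and angular speed of each of large_rack, small_rack below 0.1 rad/s and height (world z) of small_rack below 0.027 m); the robot touches nothing.
It fails at once if the large rack is lifted off the bench (its centre rises above 70 mm) (height (world z) of large_rack above 0.07 m).
It fails at once if the large rack is taken between the fingers (x of the grasp point in the frame of large_rack between -0.02 and 0.02 m and y of the grasp point in the frame of large_rack between -0.075 and 0.075 m and z of the grasp point in the frame of large_rack between -0.059 and 0.059 m).
It fails at once if the small rack is lifted off the bench (its centre rises above 64 mm) (height (world z) of small_rack above 0.064 m).
It fails at once if the small rack is taken between the fingers (x of the grasp point in the frame of small_rack between -0.016 and 0.016 m and y of the grasp point in the frame of small_rack between -0.06 and 0.06 m and z of the grasp point in the frame of small_rack between -0.053 and 0.053 m).
It fails at once if another thing on the bench is disturbed (moved over 20 mm or tipped over 0.3 rad) (distance of any of beaker, dropper, media, flask, carton, jar, tray from where it was at the start of the episode above 0.02 m or angle between any of beaker, dropper, media, flask, carton, jar, tray's own z axis and vertical above 0.3 rad).
It also fails if it takes over 45 s, if anything falls off the work surface, if the arm or the gripper's body presses on something with over 40 N, if the wrist force passes 120 N, or if a joint passes its speed limit or range.

## Robot

A 6-joint arm with a two-finger parallel gripper is mounted at the origin on the work surface. World frame = base frame: x ahead of the robot, y to its left, z up, the work surface at z = 0. Lengths are in mm, angles in rad, forces in N, time in s.
With the tool pointing down it reaches from about 350 to 975 mm from the base axis. Payload 7.1 kg.
Tool frame: the origin (TCP) lies at the very end of the fingers, on their centre line; the grasp point (between the pads) lies manip.grasp_offset behind it (manip.grasp_offset is the distance from the TCP to the grasp point, in mm); x points along the fingers, z is the direction in which the jaws open and shut, and the axes are right-handed (so a half turn about x gives the same grasp; the last joint's range is limited). The gripper opens to 88 mm and grips with 3 to 60 N. Pads are 20 mm wide; open, the fingers measure 115 mm over their backs; the gripper's body (75 mm by 178 mm) begins 61 mm behind the grasp point.
Start: joints at [-1.357, 0.423, 1.63, -0, 1.089, -0.019], TCP at [144.209, -608.119, 188.275] pointing down, gripper open.
Joint ranges: [-3, 3], [-0.9, 2.11], [0.09, 2.58], [-1.31, 4.45], [0.11, 2.69], [-2.54, 2.54]. Speed limits (rad/s): [2.39, 2.39, 3.01, 3.14, 3.14, 3.14].

## Interface

Orientations are given as a 3x3 rotation matrix whose columns are the frame's x, y, z axes.
In Python, from cell import manip gives the robot as it stands.
- The arm moves only by the tool carry_out, never from a script. Its argument "increments" is a list of rows, each a list of 3 entries, a list of its own where there are three numbers: the shift along the tool's x, y, z in m, then the turn about the tool's x in rad, then the closure, from 0 (fully open) to 1 (shut). In form: [[[dx, dy, dz], turn, hand], ...]. A call has 1 to 12 rows; each row is the pose to reach, as a shift and turn from the pose commanded when the call began, along the tool's axes at that moment; what a row does not reach only later rows make up. A row lasts 1/10 s, in which the tool goes at most 50 mm and 8.59 degrees, less where a joint would pass 70% of its speed; a pose out of reach is approached as far as the arm can. A call with a gripper value outside its range is refused whole. The fingers move at their own pace and stop on an object; "squeeze" is the grip in N (left out, the last holds). Time passes only in rows, so rows that repeat a pose let the fingers close. It gives the time, the measured TCP pose, the force and the opening at its end, in the units of the state.
- manip.read_state(): the state, without advancing time (a new reading comes with each control period).
- manip.grab_frame(name): name is "scene" or "side" or "wrist"; returns the picture (400x640x3 uint8, blue, green, red); there is no depth.
- manip.get_calibration(name): a dict with "fx", "fy", "cx", "cy" (pixels), "R" (3x3) and "t" (3): a world point X has camera coordinates R X + t. Camera axes: x right, y down, z forward; pixel columns grow to the right and rows downward; lengths in mm; the calibration is good to about 2 mm. A picture is of the moment at which its call begins: read the wrist's pose just before it. get_calibration takes no time and is no camera call; for the wrist camera it gives the pose at the moment of the call.
- manip.finish_job(): hands the job in, once; it reports no verdict.
The state is a dict: "time": time; "joint_positions": joint angles; "joint_velocities": joint speeds; "tau": joint torques, N m; "tcp_pos": TCP position; "orientation": TCP orientation; "force": force on the tool from outside, world axes, zero at the start; "wrist_torque": the same for the moment, N m; "gripper_width": opening from 0.0 (shut) to 1.0 (fully open).
Only numpy, scipy, OpenCV 4.12 (cv2) and the standard library are available. Lean on these libraries where they do the work, as an engineer would, in place of code of your own. Each camera call takes 0.05 s, during which the arm holds its last target. There are 200 camera calls.

## Working session

There is one attempt and no reset: what is moved stays moved. The work goes in short steps, Python scripts to look and compute and a tool call to move; the robot and the scene stay as the last step left them, time stands still between calls to the robot, and variables do not carry over. Pictures are saved under pics/ and viewed, about 8 in all and at most 12, crops included, and the job is handed in when it is done.

Besides the shell and the picture viewer there is one more tool, called after "Request:" as name(argument=value, ...), one argument or row to a line, values as JSON. carry_out: Moves the arm, as the interface text tells. Its arguments: {"type":"object","properties":{"increments":{"type":"array"},"squeeze":{"type":"number"}},"required":["increments"]}

```bash
mkdir -p pics; python3 - <<'E'
from cell import manip
import cv2,numpy as np
for n in("scene","side"):
    cv2.imwrite(f"pics/{n}0.png",manip.grab_frame(n))
    c=manip.get_calibration(n); print(n,c)
s=manip.read_state();print(s,manip.grasp_offset)
E
```

```text
scene {'fx': 412.4745908349341, 'fy': 412.4745908349341, 'cx': 321.19751104759166, 'cy': 199.96944478225234, 'R': array([[ 0.46444438,  0.88543197,  0.01736773],
       [ 0.58768541, -0.29347498, -0.75398826],
       [-0.66250832,  0.36039237, -0.65665826]]), 't': array([-285.185719  , -329.9003265 , 1786.47298702])}
side {'fx': 366.28294149442866, 'fy': 366.28294149442866, 'cx': 317.47932679131037, 'cy': 197.78434284755951, 'R': array([[-0.94862472, -0.31608663,  0.01415546],
       [-0.17463935,  0.48576408, -0.8564662 ],
       [ 0.2638413 , -0.81493712, -0.51600898]]), 't': array([562.83914773, 161.98061361, 900.7460258 ])}
{'time': 0.1, 'joint_positions': array([-1.35701504e+00,  4.23753324e-01,  1.63061069e+00, -2.99192537e-05,
        1.08857468e+00, -1.90220651e-02]), 'joint_velocities': array([ 0.00049689,  0.00032108, -0.00280801, -0.00047595, -0.00093862,
        0.00024895]), 'tau': array([ 5.43170027e-04, -5.45608842e+01, -2.74324751e+01,  6.46313536e-02,
        1.87857659e-02, -2.72817391e-05]), 'tcp_pos': array([ 144.07897268, -607.60882422,  187.58751281]), 'orientation': array([[-3.11476845e-04,  9.73020263e-01,  2.30719462e-01],
       [ 1.30978154e-03,  2.30719673e-01, -9.73019382e-01],
       [-9.99999094e-01, -8.80914601e-07, -1.34630781e-03]]), 'force': array([-0.00699018,  0.24817882, -0.80388273]), 'wrist_torque': array([ 0.00734374,  0.03771416, -0.01692273]), 'gripper_width': 1.0036402600995487} 18.700000000000003
```

View pics/scene0.png

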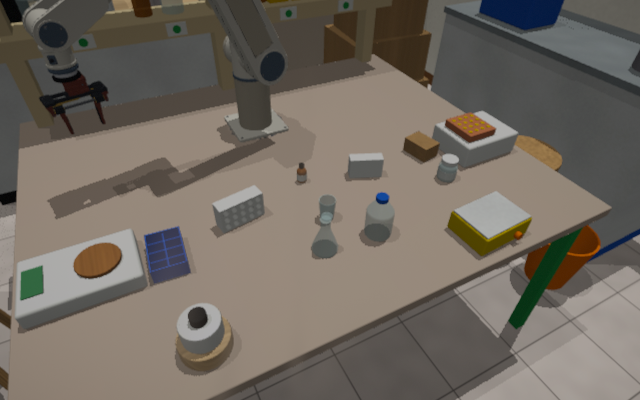

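View pics/side0.png

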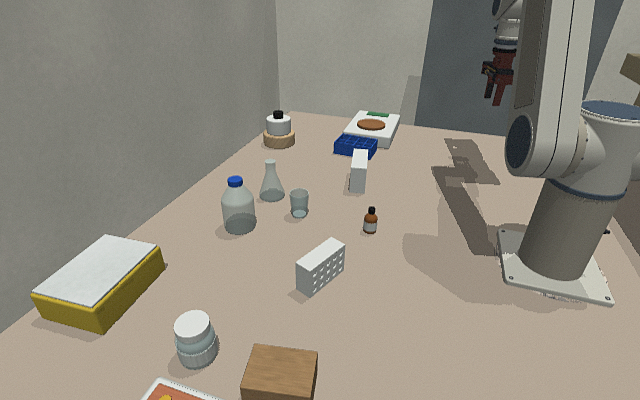

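```bash
python3 - <<'E'
import cv2,numpy as np
a=cv2.imread("pics/scene0.png");b=cv2.imread("pics/side0.png")
def crop(im,x,y,w=76,h=56,f=5.2):
    c=cv2.resize(im[y:y+h,x:x+w],(395,291),interpolation=cv2.INTER_CUBIC)
    for i in range(0,w,10): cv2.putText(c,str(x+i),(int(i*f),8),0,.3,(0,0,255));cv2.line(c,(int(i*f),0),(int(i*f),291),(0,0,255),1) if i%20==0 else 0
    for j in range(0,h,10): cv2.putText(c,str(y+j),(0,int(j*f)),0,.3,(255,0,0));cv2.line(c,(0,int(j*f)),(395,int(j*f)),(255,0,0),1) if j%20==0 else 0
    return c
cv2.imwrite("pics/c.png",np.vstack([np.hstack([crop(a,202,180),crop(a,330,140)]),np.hstack([crop(b,320,140),crop(b,284,235,76,70) if 0 else crop(b,282,236,76,62)])]))
E
```

```text
(no output)
```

View pics/c.png

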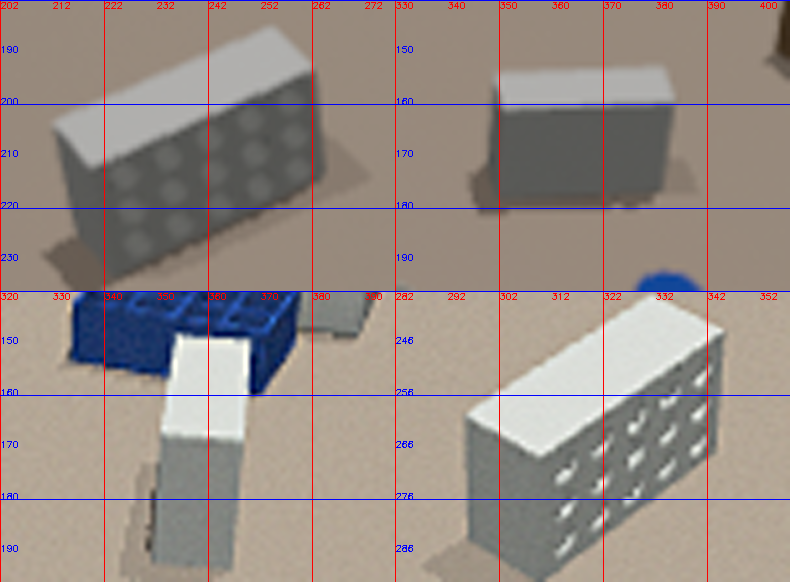

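```bash
cat > h.py <<'E'
import numpy as np
from cell import manip
C={n:manip.get_calibration(n) for n in("scene","side")}
def ray(n,p,z):
    c=C[n];R,t=c["R"],c["t"];d=R.T@np.array([(p[0]-c["cx"])/c["fx"],(p[1]-c["cy"])/c["fy"],1]);o=-R.T@t
    return (o+d*(z-o[2])/d[2])[:2]
E
python3 - <<'E'
from h import *
L={"scene":[(212,203.5),(254,185.2),(262.3,193.5),(220,212)],"side":[(353.7,149),(368,149),(366.7,168.5),(351.3,168)]}
S={"scene":[(348.8,154.3),(381.5,153),(383.8,160),(350.5,161)],"side":[(295.7,261.8),(332,236.5),(345.3,244.5),(309.9,271.4)]}
for nm,o,z in(("L",L,90),("S",S,78)):
    for n in o:
        q=np.array([ray(n,p,z) for p in o[n]]); print(nm,n,q.round(0).tolist(),q.mean(0).round(1),np.linalg.norm(np.roll(q,-1,0)-q,axis=1).round(0))
for nm,p,z in(("beaker",(327,213),5),("dropper",(301,180),5),("media",(379,230),5),("flask",(324,247),5),("jar",(447,176),5),("tray",(167,257),40),("carton",(421,150),30)): print(nm,ray("scene",p,z).round())
for nm,p,z in(("beaker",(300,213),5),("dropper",(370,231),5),("media",(239,226),5),("flask",(272,196),5)): print(nm,ray("side",p,z).round())
E
```

```text
L scene [[529.0, -333.0], [502.0, -187.0], [553.0, -179.0], [577.0, -323.0]] [ 540.2 -255.5] [148.  51. 146.  49.]
L side [[569.0, -316.0], [522.0, -334.0], [495.0, -183.0], [541.0, -170.0]] [ 531.6 -251. ] [ 50. 153.  48. 149.]
S scene [[473.0, 185.0], [519.0, 296.0], [559.0, 279.0], [512.0, 169.0]] [515.7 232.1] [120.  44. 119.  41.]
S side [[550.0, 281.0], [502.0, 170.0], [465.0, 189.0], [511.0, 299.0]] [507.  234.8] [120.  41. 119.  42.]
beaker [644.   6.]
dropper [448.   5.]
media [787. 116.]
flask [773. -74.]
jar [666. 497.]
tray [ 635. -501.]
carton [514. 490.]
beaker [647.  -0.]
dropper [436.  19.]
media [782. 117.]
flask [764. -61.]
```

The large rack is centred near (536,-253) with its holes facing +x (yaw about 10°). The small rack is near (511,233) with its holes facing (-0.92,0.385). Both cameras agree to about 8 mm and the sizes match. I'll start with the large rack.

Request:
carry_out(
  increments=[
    [[0,0.528,-0.251],0.06,1],
    [[0,0.528,-0.251],0.06,1],
    [[0,0.528,-0.251],0.06,1],
    [[0,0.528,-0.251],0.06,1],
    [[0,0.528,-0.251],0.06,1],
    [[0,0.528,-0.251],0.06,1],
    [[0,0.528,-0.251],0.06,1],
    [[0,0.528,-0.251],0.06,1],
    [[0,0.528,-0.251],0.06,1],
    [[0,0.528,-0.251],0.06,1],
    [[0,0.528,-0.251],0.06,1],
    [[0,0.528,-0.251],0.06,1],
  ],
  squeeze=10,
)

```text
time: 1.3
tcp_pos: [602.0, -239.6, 187.9]
orientation: [[-0.0, 0.985, 0.174], [0.0, 0.174, -0.985], [-1.0, -0.0, -0.0]]
force: [-0.4, -0.5, 0.0]
gripper_width: 0.006
```

Request:
carry_out(
  increments=[
    [[0.05,0,0],0,1],
    [[0.1,0,0],0,1],
    [[0.11,0,0],0,1],
    [[0.11,0,0],0,1],
    [[0.11,-0.01,0],0,1],
    [[0.11,-0.02,0],0,1],
    [[0.11,-0.028,0],0,1],
    [[0.11,-0.034,0],0,1],
    [[0.11,-0.04,0],0,1],
    [[0.11,-0.046,0],0,1],
    [[0.11,-0.052,0],0,1],
    [[0.11,-0.058,0],0,1],
  ],
)

```text
time: 2.5
tcp_pos: [542.5, -252.1, 78.2]
orientation: [[-0.0, 0.985, 0.172], [0.0, 0.172, -0.985], [-1.0, -0.0, -0.0]]
force: [-0.4, -0.3, -0.4]
gripper_width: 0.005
```

Request:
carry_out(
  increments=[
    [[0,-0.006,0],0,1],
    [[0,-0.012,0],0,1],
    [[0,-0.017,0],0,1],
    [[0,-0.022,0],0,1],
    [[0,-0.022,0],0,1],
    [[0,-0.022,0],0,1],
    [[0,-0.022,0],0,1],
  ],
)

```text
time: 3.2
tcp_pos: [521.5, -255.9, 78.4]
orientation: [[0.0, 0.985, 0.172], [-0.0, 0.172, -0.985], [-1.0, 0.0, 0.0]]
force: [-0.5, -0.1, 0.4]
gripper_width: 0.006
```

```bash
python3 - <<'E'
from h import *
import cv2
cv2.imwrite("pics/s1.png",np.hstack([cv2.resize(manip.grab_frame("scene")[150:270,160:290],None,fx=3,fy=3),cv2.resize(manip.grab_frame("side")[100:220,310:440],None,fx=3,fy=3)]))
E
```

```text
(no output)
```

View pics/s1.png

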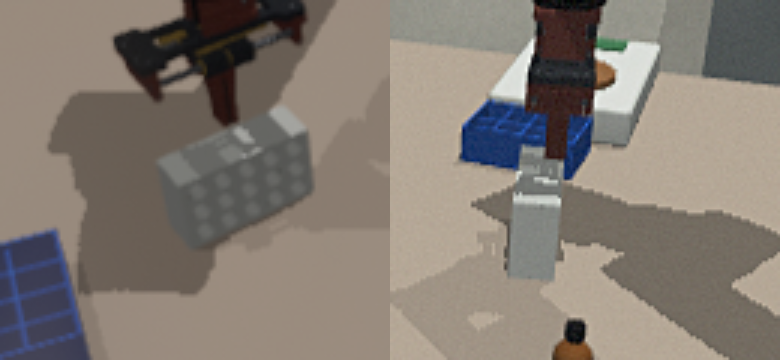

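```bash
python3 - <<'E'
from h import *
s=manip.read_state();X=s["tcp_pos"];print(X)
for P in (X,X+[0,0,40],X+[0,0,80],np.array([536,-253,90])):
  for n in C:
    c=C[n];q=c["R"]@P+c["t"];print(n,P.round(),(c["fx"]*q[0]/q[2]+c["cx"]).round(1),(c["fy"]*q[1]/q[2]+c["cy"]).round(1))
for n,l in (("scene",[(213.5,203.5),(256,186),(265,194),(223,212)]),): print(np.array([ray(n,p,90) for p in l]).round())
E
```

```text
[ 521.51642998 -255.8027239    78.29400629]
scene [ 522. -256.   78.] 236.0 197.6
side [ 522. -256.   78.] 363.0 161.2
scene [ 522. -256.  118.] 234.4 187.8
side [ 522. -256.  118.] 364.0 150.0
scene [ 522. -256.  158.] 232.8 177.5
side [ 522. -256.  158.] 365.0 138.4
scene [ 536 -253   90] 237.9 197.2
side [ 536 -253   90] 358.8 157.7
[[ 531. -329.]
 [ 509. -183.]
 [ 559. -172.]
 [ 581. -315.]]
```

```bash
python3 - <<'E'
from h import *
import cv2
f=lambda n,y,x:cv2.resize(manip.grab_frame(n)[y:y+60,x:x+60],(390,390),interpolation=cv2.INTER_CUBIC)
w=cv2.resize(manip.grab_frame("wrist"),(320,200))
p=np.hstack([f("scene",175,207),f("side",135,335)])
cv2.imwrite("pics/s2.png",np.vstack([p,np.hstack([w,np.zeros((200,460,3),np.uint8)])]))
E
```

```text
(no output)
```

View pics/s2.png

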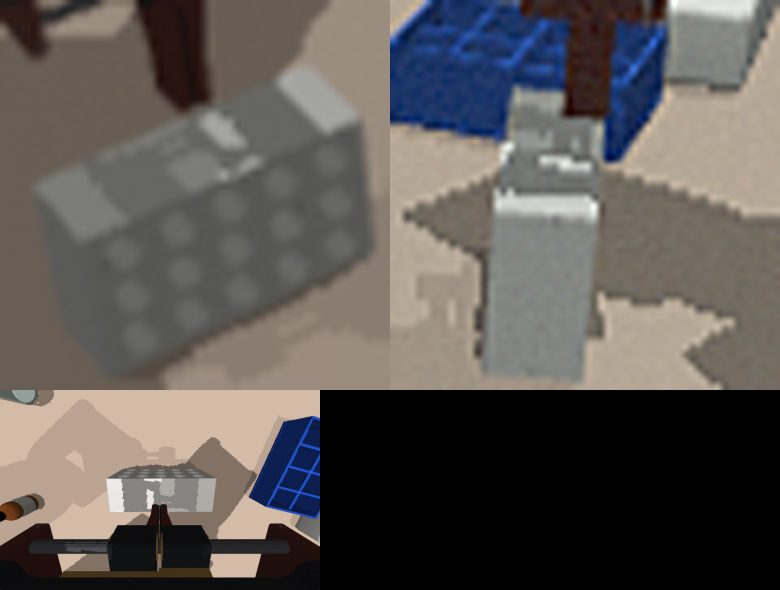

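```bash
python3 - <<'E'
from h import *
import cv2
im=cv2.imread("pics/scene0.png");im2=cv2.imread("pics/side0.png")
z=np.array([.2307,-.973,0])
out=[]
for n,i in(("scene",im),("side",im2)):
  c=C[n];pts=[]
  for P in [np.array([144.1,-607.6,187.6])+k*z for k in(-51,0,51)]:
    q=c["R"]@P+c["t"];u=c["fx"]*q[0]/q[2]+c["cx"];v=c["fy"]*q[1]/q[2]+c["cy"];pts.append((u,v))
  u,v=pts[1];x0,y0=int(u)-40,int(v)-50
  k=cv2.resize(i[y0:y0+80,x0:x0+80],(390,390),interpolation=cv2.INTER_CUBIC)
  for a,b in pts: cv2.circle(k,(int((a-x0)*4.875),int((b-y0)*4.875)),3,(0,255,0),-1)
  out.append(k)
cv2.imwrite("pics/o.png",np.hstack(out))
E
```

```text
(no output)
```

View pics/o.png

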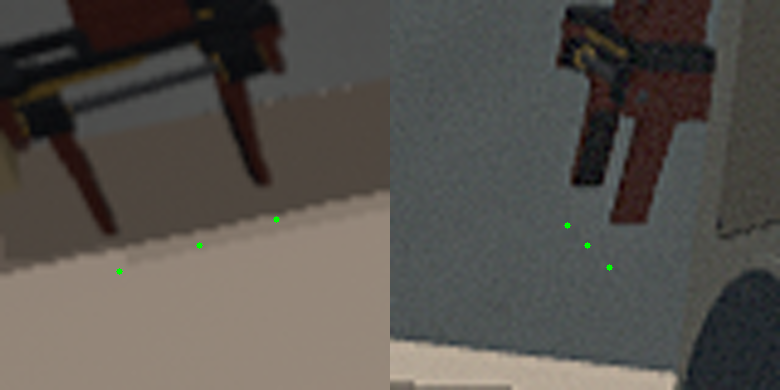

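The views show the real fingertips about 28 mm above the reported TCP, both open and shut. The tip passed over the rack without touching it, so I'll go back and push about 28 mm lower.

Request:
carry_out(
  increments=[
    [[-0.03,0,0],0,1],
    [[-0.03,0.04,0],0,1],
    [[-0.03,0.085,0],0,1],
    [[-0.03,0.085,0],0,1],
    [[0.01,0.085,0],0,1],
    [[0.028,0.085,0],0,1],
    [[0.028,0.075,0],0,1],
    [[0.028,0.065,0],0,1],
    [[0.028,0.058,0],0,1],
    [[0.028,0.052,0],0,1],
    [[0.028,0.046,0],0,1],
    [[0.028,0.04,0],0,1],
  ],
)

```text
time: 4.65
tcp_pos: [561.0, -249.5, 51.3]
orientation: [[0.002, 0.985, 0.172], [-0.001, 0.172, -0.985], [-1.0, 0.002, 0.001]]
force: [1.9, 0.6, 1.4]
gripper_width: 0.004
```

Request:
carry_out(
  increments=[
    [[0,-0.006,0],0,1],
    [[0,-0.012,0],0,1],
    [[0,-0.018,0],0,1],
    [[0,-0.023,0],0,1],
    [[0,-0.028,0],0,1],
    [[0,-0.033,0],0,1],
    [[0,-0.037,0],0,1],
    [[0,-0.037,0],0,1],
    [[0,-0.037,0],0,1],
    [[0,-0.037,0],0,1],
    [[0,-0.037,0],0,1],
  ],
)

```text
time: 5.75
tcp_pos: [524.4, -255.3, 50.3]
orientation: [[0.0, 0.985, 0.172], [-0.0, 0.172, -0.985], [-1.0, 0.0, 0.0]]
force: [-0.2, 0.3, -0.2]
gripper_width: 0.007
```

```bash
python3 - <<'E'
from h import *
import cv2
f=lambda n,y,x:cv2.resize(manip.grab_frame(n)[y:y+90,x:x+90],(390,390),interpolation=cv2.INTER_CUBIC)
cv2.imwrite("pics/s3.png",np.hstack([f("scene",150,190),f("side",115,320)]))
E
```

```text
(no output)
```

View pics/s3.png

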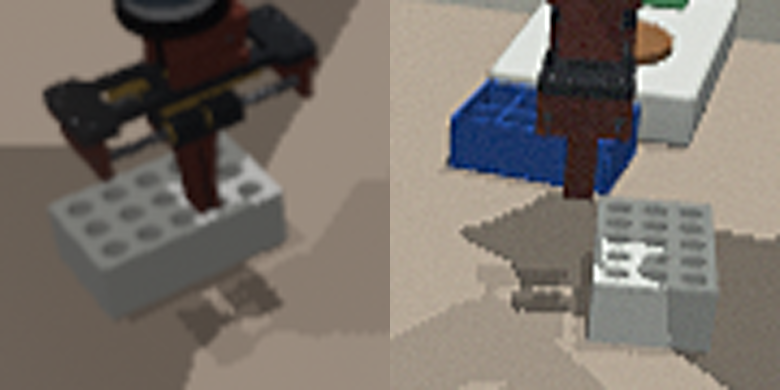

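The large rack is flat with its holes up (scene crop, about (240,200)). Next is the small rack. I'll push with the tool's z side so the last joint stays within range.

Request:
carry_out(
  increments=[
    [[-0.05,0,0],0,1],
    [[-0.1,0,0],0,1],
    [[-0.12,0,0],0,1],
    [[-0.12,0.016,-0.519],-1.004,1],
    [[-0.12,0.016,-0.519],-1.004,1],
    [[-0.12,0.016,-0.519],-1.004,1],
    [[-0.12,0.016,-0.519],-1.004,1],
    [[-0.12,0.016,-0.519],-1.004,1],
    [[-0.12,0.016,-0.519],-1.004,1],
    [[-0.12,0.016,-0.519],-1.004,1],
    [[-0.12,0.016,-0.519],-1.004,1],
    [[-0.12,0.016,-0.519],-1.004,1],
  ],
)

```text
time: 7.05
tcp_pos: [460.0, 192.2, 170.5]
orientation: [[0.001, 0.384, 0.923], [0.0, 0.923, -0.384], [-1.0, 0.0, 0.0]]
force: [1.0, -0.2, -1.0]
gripper_width: 0.006
```

```bash
python3 -c "
from h import *
s=manip.read_state();R=s['orientation'];print(s['tcp_pos'],R.round(3),R.T@(np.array([451,258.5,170])-s['tcp_pos']),s['joint_positions'].round(2))"
```

```text
[459.97358514 192.20508025 170.53942522] [[ 0.001  0.384  0.923]
 [ 0.     0.923 -0.384]
 [-1.     0.     0.   ]] [  0.54747937  57.7785707  -33.72194579] [ 0.37  0.26  1.92 -0.    0.96  0.77]
```

Request:
carry_out(
  increments=[
    [[0,0.058,-0.034],0,1],
    [[0,0.058,-0.034],0,1],
    [[0.05,0.058,-0.034],0,1],
    [[0.1,0.058,-0.034],0,1],
    [[0.132,0.058,-0.034],0,1],
    [[0.132,0.058,-0.034],0,1],
    [[0.132,0.058,-0.025],0,1],
    [[0.132,0.058,-0.017],0,1],
    [[0.132,0.058,-0.01],0,1],
    [[0.132,0.058,-0.004],0,1],
    [[0.132,0.058,0.002],0,1],
    [[0.132,0.058,0.008],0,1],
  ],
)

```text
time: 8.25
tcp_pos: [490.8, 240.5, 38.8]
orientation: [[0.0, 0.384, 0.923], [0.0, 0.923, -0.384], [-1.0, 0.0, 0.0]]
force: [-0.9, 0.3, 1.1]
gripper_width: 0.006
```

Request:
carry_out(
  increments=[
    [[0,0,0.006],0,1],
    [[0,0,0.012],0,1],
    [[0,0,0.017],0,1],
    [[0,0,0.022],0,1],
    [[0,0,0.026],0,1],
    [[0,0,0.03],0,1],
    [[0,0,0.03],0,1],
    [[0,0,0.03],0,1],
    [[0,0,0.03],0,1],
    [[-0.05,0,0.03],0,1],
    [[-0.1,0,0.03],0,1],
    [[-0.12,0,0.03],0,1],
  ],
)

```text
time: 9.45
tcp_pos: [519.8, 230.1, 162.6]
orientation: [[0.005, 0.384, 0.923], [0.002, 0.923, -0.384], [-1.0, 0.004, 0.004]]
force: [0.3, 0.4, 0.3]
gripper_width: 0.004
```

```bash
python3 - <<'E'
from h import *
import cv2
g={n:manip.grab_frame(n) for n in C}
f=lambda n,y,x:cv2.resize(g[n][y:y+90,x:x+90],(390,290),interpolation=cv2.INTER_CUBIC)
cv2.imwrite("pics/s4.png",np.vstack([np.hstack([f("scene",120,320),f("side",210,270)]),np.hstack([f("scene",150,190),f("side",115,320)])]))
print(manip.read_state()["tcp_pos"])
E
```

```text
[520.01474569 230.1852537  161.98303537]
```

View pics/s4.png

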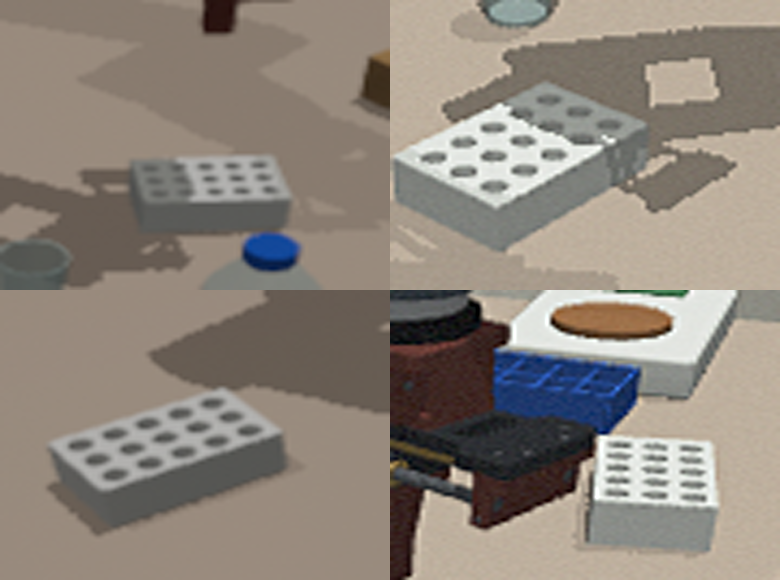

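```bash
python3 - <<'E'
from h import *
for l,z,c in(([(350.3,169.7),(383.5,168.3),(387.2,181),(351.2,182.4)],42,(511,233.5)),([(201.5,197.5),(242,180.3),(255.3,193.5),(213,211.4)],50,(536,-253))):
    q=np.array([ray("scene",p,z) for p in l]);m=q.mean(0);print(m,np.linalg.norm(m-c),np.linalg.norm(np.roll(q,-1,0)-q,axis=1).round())
print(manip.finish_job())
E
```

```text
[570.87161242 208.73129697] 64.79273588342247 [121.  74. 126.  73.]
[ 466.61823237 -266.39730538] 70.66340970062215 [150.  87. 151.  83.]
the job is handed in; nothing more can be done
None
```

Both racks were pushed over with the closed fingertips, and I handed the job in at about 9.6 s of robot time. The job reports no verdict.

- **Final pose:** the last scene and side pictures show both racks lying flat with all 15 holes facing up. The outlines of their top faces match the sizes given to within about 7 mm.
- **Distance moved:** the large rack's centre moved about 71 mm and the small one's about 65 mm, against the 150 mm limit.
- **Hand-in state:** the arm was raised clear of everything and the force reading was under 1 N. I moved no bystanders on purpose, and none looked disturbed in the pictures. I did not measure their positions again.
- **Disagreement found:** the cameras showed the real fingertips about 28 mm above the reported TCP height. Because of this, the first pass went over the large rack without touching it. I corrected for the offset, and each rack then toppled on one push.

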